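# Tap a stuck lens cell loose on the microscopy bench

## Task

The black lens cell with the yellow cap is stuck fast in its white slide. Pick up the white mallet and loosen the cell with light taps on alternate sides, along the slide, until it has shifted a good 7 mm either way from where it sat; touch the cell with the mallet only and leave the blue-capped cell alone. Then stand the mallet back on the bench on its head and let go.

Things in the scene. Friction and masses are not known exactly. Their poses are not given: they have to be found in the camera images.
- mallet: White nylon mallet standing on its block head, wooden handle straight up. Head 44 (its x) x 90 (its y) x 46 mm high, grey band round the middle; the striking faces are its ends, at +45 and -45 mm along its y. Handle: 24 (x) x 22 (y) mm bar on the head's centre, from 46 to 135 mm above the origin. Origin: centre of the head's underside, z up along the handle. About 260 g.
- yellow_cell: Stuck lens cell: upright black block 24 (its x) x 52 (its y) mm, amber lens on its x faces, yellow cap; its foot is caught in a T-slot slide along the cell's y, so it cannot lift or tip. Origin: centre of the foot's underside, 8 mm above the bench; block top 75 mm higher. Strike the side faces at +26 and -26 mm along y, 35 to 83 mm above the bench. Pushing it on takes about 5 N. About 220 g.
- stop_left (a joint): Aluminium stop under the rails of the white slide (fixed, 110 x 160 mm, top 30 mm above the bench), touching the foot's +y end at the start. Value in m: 0 at the start, grows as the cell, driven towards its +y, pushes the stop back; it stays where left. Hard end at 0.014.
- stop_right (a joint): The same stop at the foot's -y end: 0 at the start, grows up to 0.014 as the cell is driven towards the cell's -y.
- blue_cell: A look-alike bystander: the same cell with clear lens and blue cap in a second slide of its own, to be left alone. Origin and sizes as for the yellow one.

How it is judged:
By the outcome, as a careful person would: the job done as asked, in the order asked, and still so for the second after the job is handed in, with the robot touching nothing.
It also fails if it takes over 58 s, if anything falls off the work surface, if the arm or the gripper's body presses on something with over 40 N, if the wrist force passes 120 N, or if a joint passes its speed limit or range.

## Robot

A 6-joint arm with a two-finger parallel gripper is mounted at the origin on the work surface. World frame = base frame: x ahead of the robot, y to its left, z up, the work surface at z = 0. Lengths are in m, angles in degrees, forces in N, time in s.
With the tool pointing down it reaches from about 0.3 to 0.85 m from the base axis. Payload 4.2 kg.
Tool frame: the origin (TCP) lies on the centre line of the jaws, within the pads' length; the fingertips stand 19 mm ahead of it and the grasp point (between the pads) is the TCP; z points along the fingers, y is the line along which they close (so a half turn about z gives the same grasp; the last joint's range is limited). The gripper opens to 91 mm and grips with 3 to 60 N. Pads are 32 mm wide; open, the fingers measure 118 mm over their backs; the gripper's body (76 mm by 178 mm) begins 60 mm behind the grasp point.
Start: joints at [66.864, 18.312, 89.639, -0, 72.044, -1.146], TCP at [0.215, 0.533, 0.233] pointing down, gripper open.
Joint ranges: [-177.97, 177.97], [-48.28, 115.42], [12.27, 149.76], [-77.06, 257.06], [2.81, 150.46], [-146.56, 146.56]. Speed limits (degrees/s): [147.25, 147.25, 180, 180, 180, 180].

## Interface

Orientations are given as [roll, pitch, yaw] about the fixed x, y, z axes, in that order (R = Rz(yaw) Ry(pitch) Rx(roll)).
In Python, from bench import monitor, read_camera, camera_model, env gives the robot as it stands.
- The arm moves only by the tool play_rows, never from a script. Its argument "targets" is a list of rows, each an object of numbers: "dx", "dy", "dz": the shift along the tool's x, y, z in mm; "twist": the turn about the tool's z in degrees. A call has exactly 5 rows; each row shifts and turns the commanded pose from where the row before left it, along the tool's axes as they then stand; what a row does not reach is not made up. A row lasts 1/10 s, in which the tool goes at most 50 mm and 8.59 degrees, less where a joint would pass 70% of its speed; a pose out of reach is approached as far as the arm can. A call with a gripper value outside its range is refused whole. "fingers" is the finger opening in mm, from 0 to 91.2, set as the call begins (left out, the last holds). The fingers move at their own pace and stop on an object; the grip force is fixed at half the most. Time passes only in rows, so rows that do not move let the fingers close, or fill a call up. It gives the time, the measured TCP pose, the force, the opening and the grip force at its end, in the units of the state.
- monitor.state(): the state, without advancing time (a new reading comes with each control period).
- read_camera(name): name is "side" or "top"; returns the picture (384x512x3 uint8, blue, green, red); there is no depth.
- camera_model(name): a dict with "camera_matrix" (3x3 intrinsics, pixels), "pose" (4x4, takes a point from camera to world coordinates). Camera axes: x right, y down, z forward; pixel columns grow to the right and rows downward; lengths in m; the calibration is good to about 2 mm. A picture is of the moment at which its call begins. camera_model takes no time and is no camera call.
- env.close_job(): hands the job in; it is judged then, once.
The state is a dict: "time_s": time; "joint_positions": joint angles; "joint_vel": joint speeds; "joint_torque": joint torques, N m; "tcp_pos": TCP position; "tcp_rot": TCP orientation; "force": force on the tool from outside, world axes, zero at the start; "torque": the same for the moment, N m; "opening": opening from 0.0 (shut) to 1.0 (fully open); "gripper_force": force on a finger pad.
Only numpy, scipy, OpenCV 4.12 (cv2) and the standard library are available. Lean on these libraries where they do the work, as an engineer would, in place of code of your own. Each camera call takes 0.05 s, during which the arm holds its last target. There are 200 camera calls.

## Working session

There is one attempt and no reset: what is moved stays moved. The work goes in short steps, Python scripts to look and compute and a tool call to move; the robot and the scene stay as the last step left them, time stands still between calls to the robot, and variables do not carry over. Pictures are saved under pics/ and viewed, at most 10 in all, crops included, and the job is handed in when it is done.

Besides the shell and the picture viewer there is one more tool, called after ">>>" in YAML: its name, and indented under it one key for each argument. play_rows: Moves the arm, as the interface text tells. Its arguments: {"type":"object","properties":{"targets":{"type":"array"},"fingers":{"type":"number"}},"required":["targets"]}

```bash
mkdir -p pics; ls; python3 - <<'E'
from bench import monitor, read_camera, camera_model, env
import cv2,numpy as np
for n in("top","side"):
    cv2.imwrite(f"pics/{n}0.png",cv2.resize(read_camera(n),None,fx=1.5,fy=1.5))
    m=camera_model(n);print(n,np.round(m["camera_matrix"],1).tolist(),np.round(m["pose"],3).tolist())
print(monitor.state())
E
```

```text
pics
top [[358.2, 0.0, 255.7], [0.0, 358.2, 193.8], [0.0, 0.0, 1.0]] [[0.026, -0.987, 0.157, 0.409], [-0.999, -0.032, -0.035, 0.004], [0.04, -0.156, -0.987, 0.829], [0.0, 0.0, 0.0, 1.0]]
side [[364.9, 0.0, 257.4], [0.0, 364.9, 196.7], [0.0, 0.0, 1.0]] [[-0.745, -0.363, 0.559, 0.096], [-0.666, 0.424, -0.613, 0.48], [-0.015, -0.83, -0.558, 0.498], [0.0, 0.0, 0.0, 1.0]]
{'time_s': 0.1, 'joint_positions': array([ 6.68641231e+01,  1.83482037e+01,  8.96980661e+01,  4.41572607e-04,
        7.20447555e+01, -1.14649258e+00]), 'joint_vel': array([ 0.04986127,  0.048518  , -0.2699472 ,  0.0452446 , -0.06250708,
        0.09624235]), 'joint_torque': array([-8.45125851e-04, -4.13334060e+01, -2.32507825e+01,  7.28289946e-02,
        4.22614545e-02, -6.46059675e-05]), 'tcp_pos': array([0.21513952, 0.53278812, 0.23221122]), 'tcp_rot': array([-1.79909001e+02, -2.24106627e-03,  1.58010477e+02]), 'force': array([-0.42756201, -0.95192591,  0.9326017 ]), 'torque': array([-0.03444923, -0.01744823, -0.00150324]), 'gripper_force': 0.0, 'opening': 0.9979307127587068}
```

View pics/top0.png

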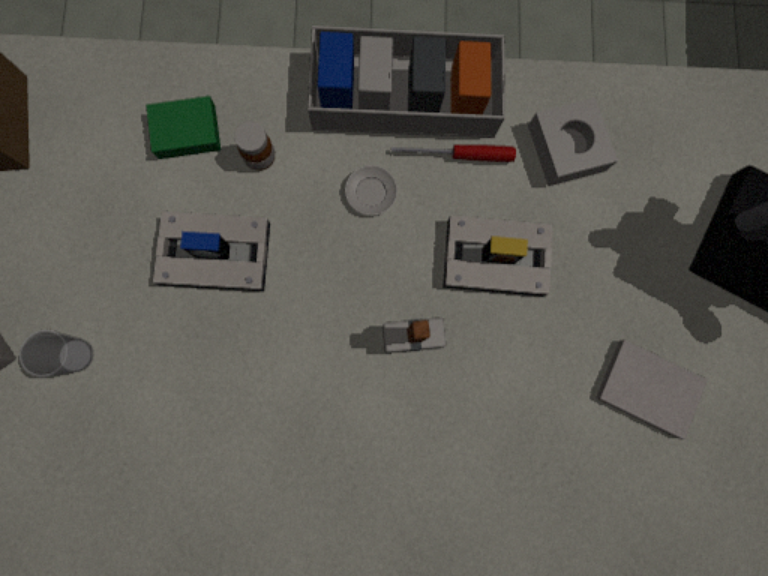

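View pics/side0.png

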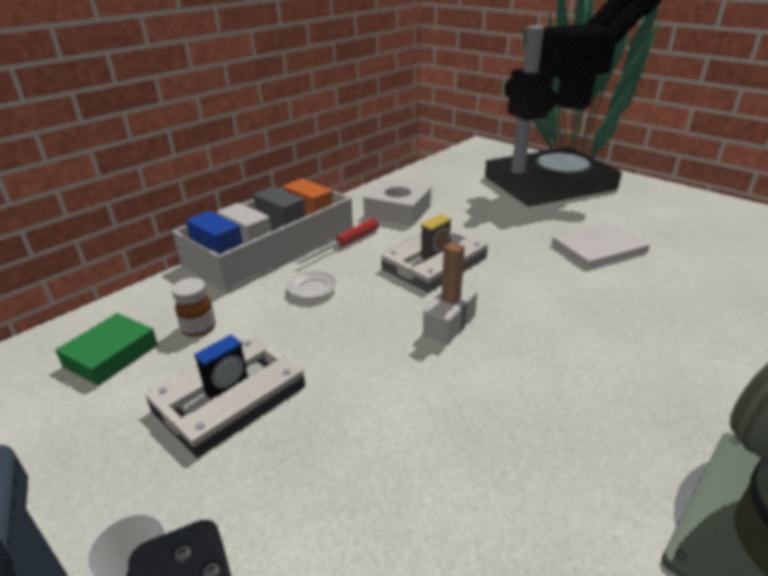

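The top view shows the mallet at about (414,336) with the yellow cell at (508,248) and the blue cell at (202,243), all in the 1.5x picture. The slides run roughly along world y. I'll enlarge the area for accurate corners.

```bash
python3 - <<'E'
from bench import read_camera
import cv2,numpy as np
im=np.mean([read_camera("top") for _ in range(4)],0).astype('uint8')
cv2.imwrite("pics/crop1.png",cv2.resize(im[135:245,245:380],None,fx=5.5,fy=5.5,interpolation=cv2.INTER_CUBIC))
E
```

```text
(no output)
```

View pics/crop1.png

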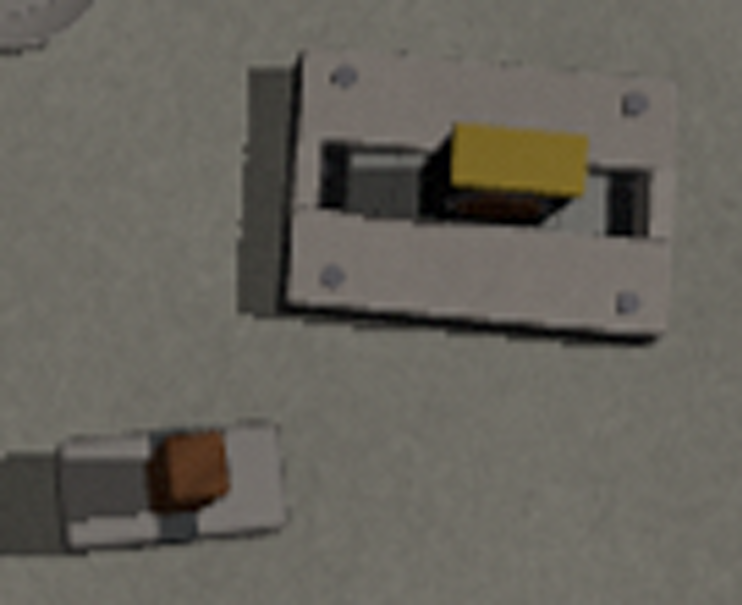

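The crop shows the slide plate corners at (303,52), (677,82), (662,333) and (287,303). The cap corners are (455,125), (588,137), (583,194) and (450,183). The mallet head spans (62,443) to (287,524), and the handle top is near (197,465).

```bash
cat >h.py <<'E'
import numpy as np
from bench import camera_model
def ray(n,uv,z):
    m=camera_model(n);K=np.array(m["camera_matrix"]);T=np.array(m["pose"])
    uv=np.atleast_2d(uv).astype(float);d=(np.c_[uv,np.ones(len(uv))]@np.linalg.inv(K).T)@T[:3,:3].T
    return T[:3,3]+d*((z-T[2,3])/d[:,2:])
def proj(n,P):
    m=camera_model(n);T=np.linalg.inv(np.array(m["pose"]));p=(np.atleast_2d(P)@T[:3,:3].T+T[:3,3])@np.array(m["camera_matrix"]).T
    return p[:,:2]/p[:,2:]
E
python3 - <<'E'
from h import *
for n,z,c in [("slide",.03,[(303,52),(677,82),(662,333),(287,303)]),("cap",.083,[(455,125),(588,137),(583,194),(450,183)]),("head",.046,[(62,443),(278,424),(287,524),(70,548)]),("handle",.135,[(167,437),(222,432),(228,492),(172,500)])]:
    p=ray("top",(np.array(c)+.5)/5.5-.5+[245,135],z)[:,:2]
    a=(p[0]+p[3]-p[1]-p[2])/2; b=(p[0]+p[1]-p[2]-p[3])/2
    print(n,p.mean(0).round(4),"len",np.linalg.norm(a).round(4),np.linalg.norm(b).round(4),"yaw of +y(image left) from world y",np.degrees(np.arctan2(-a[0],a[1])).round(2), np.degrees(np.arctan2(b[1],b[0])).round(2))
E
```

```text
slide [ 0.5995 -0.2002] len 0.1584 0.1082 yaw of +y(image left) from world y -2.63 -3.9
cap [ 0.6001 -0.2011] len 0.0527 0.0234 yaw of +y(image left) from world y -2.97 -5.46
head [ 0.4716 -0.0713] len 0.087 0.0409 yaw of +y(image left) from world y 7.32 5.76
handle [ 0.4716 -0.0707] len 0.0199 0.0218 yaw of +y(image left) from world y 8.35 6.02
```

>>> play_rows:
  targets:
    - {"dx":-29,"dy":-29}
    - {"dx":-29,"dy":-29}
    - {"dx":-29,"dy":-29}
    - {"dx":-29,"dy":-29}
    - {"dx":-29,"dy":-29}
  fingers: 70

```text
invalid input at $.targets[0]: expected keys dx, dy, dz, twist
```

>>> play_rows:
  targets:
    - {"dx":-29,"dy":-29,"dz":0,"twist":0}
    - {"dx":-29,"dy":-29,"dz":0,"twist":0}
    - {"dx":-29,"dy":-29,"dz":0,"twist":0}
    - {"dx":-29,"dy":-29,"dz":0,"twist":0}
    - {"dx":-29,"dy":-29,"dz":0,"twist":0}
  fingers: 70

```text
time_s: 0.8
tcp_pos: [0.2958, 0.3429, 0.233]
tcp_rot: [180.0, 0.0, 158.0]
force: [1.3, -0.1, 0.9]
opening: 0.764
gripper_force: 0.0
```

>>> play_rows:
  targets:
    - {"dx":-29,"dy":-29,"dz":0,"twist":0}
    - {"dx":-29,"dy":-29,"dz":0,"twist":0}
    - {"dx":-29,"dy":-29,"dz":0,"twist":0}
    - {"dx":-29,"dy":-29,"dz":0,"twist":0}
    - {"dx":-29,"dy":-29,"dz":0,"twist":0}

```text
time_s: 1.3
tcp_pos: [0.376, 0.1541, 0.2332]
tcp_rot: [180.0, 0.0, 158.0]
force: [0.6, 0.2, 0.6]
opening: 0.767
gripper_force: 0.0
```

>>> play_rows:
  targets:
    - {"dx":-29,"dy":-29,"dz":0,"twist":0}
    - {"dx":-29,"dy":-29,"dz":0,"twist":0}
    - {"dx":-29,"dy":-29,"dz":0,"twist":0}
    - {"dx":-29,"dy":-29,"dz":0,"twist":0}
    - {"dx":-29,"dy":-29,"dz":0,"twist":0}

```text
time_s: 1.8
tcp_pos: [0.4562, -0.0348, 0.2331]
tcp_rot: [180.0, 0.0, 158.0]
force: [0.3, 0.2, 0.4]
opening: 0.768
gripper_force: 0.0
```

>>> play_rows:
  targets:
    - {"dx":-29,"dy":-29,"dz":0,"twist":0}
    - {"dx":0,"dy":0,"dz":0,"twist":-7.2}
    - {"dx":0,"dy":0,"dz":0,"twist":-7.2}
    - {"dx":0,"dy":0,"dz":0,"twist":-7.2}
    - {"dx":0,"dy":0,"dz":0,"twist":-7.1}

```text
time_s: 2.3
tcp_pos: [0.4718, -0.071, 0.2329]
tcp_rot: [180.0, -0.0, -173.0]
force: [0.1, 0.1, 0.2]
opening: 0.762
gripper_force: 0.0
```

>>> play_rows:
  targets:
    - {"dx":0,"dy":0,"dz":35,"twist":0}
    - {"dx":0,"dy":0,"dz":35,"twist":0}
    - {"dx":0,"dy":0,"dz":35,"twist":0}
    - {"dx":0,"dy":0,"dz":35,"twist":0}
    - {"dx":0,"dy":0,"dz":20,"twist":0}

```text
time_s: 2.8
tcp_pos: [0.4703, -0.0705, 0.0706]
tcp_rot: [179.9, -0.2, -173.3]
force: [-0.4, 0.6, 0.1]
opening: 0.768
gripper_force: 0.0
```

>>> play_rows:
  targets:
    - {"dx":0,"dy":0,"dz":0,"twist":0}
    - {"dx":0,"dy":0,"dz":0,"twist":0}
    - {"dx":0,"dy":0,"dz":0,"twist":0}
    - {"dx":0,"dy":0,"dz":0,"twist":0}
    - {"dx":0,"dy":0,"dz":0,"twist":0}
  fingers: 10

```text
time_s: 3.3
tcp_pos: [0.4724, -0.0709, 0.0739]
tcp_rot: [-180.0, 0.1, -173.3]
force: [0.1, 0.3, -0.3]
opening: 0.361
gripper_force: 0.0
```

>>> play_rows:
  targets:
    - {"dx":0,"dy":0,"dz":0,"twist":0}
    - {"dx":0,"dy":0,"dz":0,"twist":0}
    - {"dx":0,"dy":0,"dz":0,"twist":0}
    - {"dx":0,"dy":0,"dz":0,"twist":0}
    - {"dx":0,"dy":0,"dz":0,"twist":0}

```text
time_s: 3.8
tcp_pos: [0.4721, -0.0707, 0.0734]
tcp_rot: [180.0, 0.0, -173.3]
force: [-0.5, 1.0, 6.1]
opening: 0.239
gripper_force: 30.0
```

```bash
python3 - <<'E'
from bench import read_camera,monitor
import cv2
print(monitor.state()["joint_positions"].round(1))
im=read_camera("side");cv2.imwrite("pics/s1.png",cv2.resize(im[110:270,200:400],None,fx=4,fy=3.75,interpolation=cv2.INTER_CUBIC))
E
```

```text
[  -9.9   19.3  114.9    0.    45.8 -106.6]
```

View pics/s1.png

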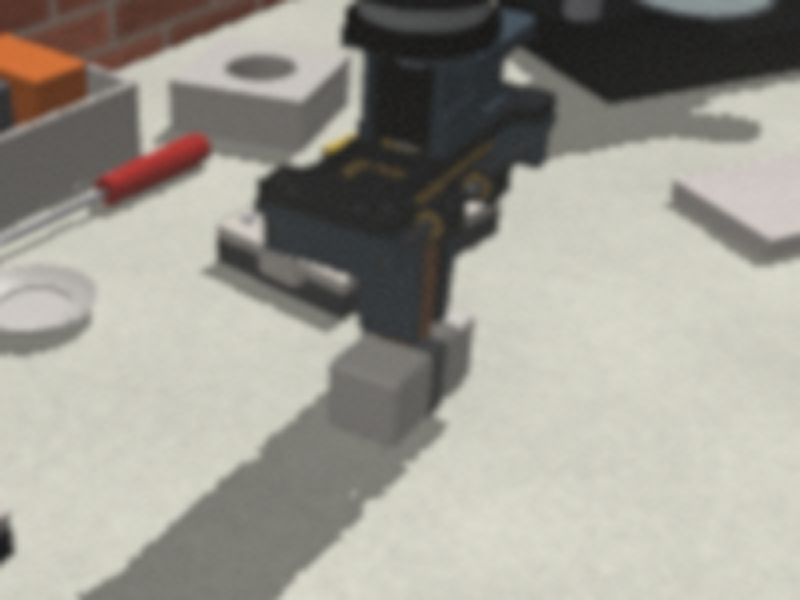

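The fingers hold the handle just above the head, and the opening reads 21.8 mm, which matches the 22 mm handle. Next I lift, align to the slide and go to the cell's +y side.

>>> play_rows:
  targets:
    - {"dx":0,"dy":0,"dz":-15,"twist":0}
    - {"dx":0,"dy":0,"dz":-25,"twist":0}
    - {"dx":0,"dy":0,"dz":-20,"twist":0}
    - {"dx":0,"dy":0,"dz":0,"twist":4.85}
    - {"dx":0,"dy":0,"dz":0,"twist":4.85}

```text
time_s: 4.35
tcp_pos: [0.4717, -0.0709, 0.1331]
tcp_rot: [-180.0, 0.0, 176.8]
force: [0.0, 0.1, -1.8]
opening: 0.243
gripper_force: 30.0
```

>>> play_rows:
  targets:
    - {"dx":-20,"dy":-4,"dz":0,"twist":0}
    - {"dx":-31,"dy":-6,"dz":0,"twist":0}
    - {"dx":-31,"dy":-6,"dz":0,"twist":0}
    - {"dx":-31,"dy":-6,"dz":0,"twist":0}
    - {"dx":-21,"dy":-4,"dz":0,"twist":0}

```text
time_s: 4.85
tcp_pos: [0.6058, -0.1043, 0.1318]
tcp_rot: [-180.0, -0.0, 177.0]
force: [0.2, -0.2, -2.0]
opening: 0.238
gripper_force: 30.0
```

>>> play_rows:
  targets:
    - {"dx":0,"dy":0,"dz":8,"twist":0}
    - {"dx":0,"dy":0,"dz":8,"twist":0}
    - {"dx":0,"dy":0,"dz":4,"twist":0}
    - {"dx":0,"dy":0,"dz":0,"twist":0}
    - {"dx":0,"dy":0,"dz":0,"twist":0}

```text
time_s: 5.35
tcp_pos: [0.6036, -0.1036, 0.113]
tcp_rot: [180.0, -0.0, 177.0]
force: [0.3, -0.0, -3.1]
opening: 0.243
gripper_force: 30.0
```

```bash
python3 - <<'E'
from bench import read_camera,monitor
import cv2
im=read_camera("side");cv2.imwrite("pics/s2.png",cv2.resize(im[100:220,220:370],None,fx=5,fy=5,interpolation=cv2.INTER_CUBIC))
im=read_camera("top");cv2.imwrite("pics/t2.png",cv2.resize(im[105:225,260:400],None,fx=5,fy=5,interpolation=cv2.INTER_CUBIC))
print(monitor.state())
E
```

```text
{'time_s': 5.45, 'joint_positions': array([-1.08161921e+01,  2.70224925e+01,  9.41444139e+01,  5.44122339e-03,
        5.87895333e+01, -9.78325605e+01]), 'joint_vel': array([-0.01851665, -0.00248767, -0.28586297,  0.09384819,  0.01615296,
       -0.04703519]), 'joint_torque': array([ 4.88670357e-04, -4.75275993e+01, -2.10082161e+01, -3.94564995e-02,
        8.53733858e-02,  1.06261762e-04]), 'tcp_pos': array([ 0.60416356, -0.10369314,  0.11345632]), 'tcp_rot': array([-1.79998676e+02,  4.37882230e-02,  1.77013551e+02]), 'force': array([-0.29564404,  0.59616261, -1.90980466]), 'torque': array([ 0.02650388,  0.03000407, -0.00829878]), 'gripper_force': 30.000001788139343, 'opening': 0.2411082858613478}
```

View pics/s2.png

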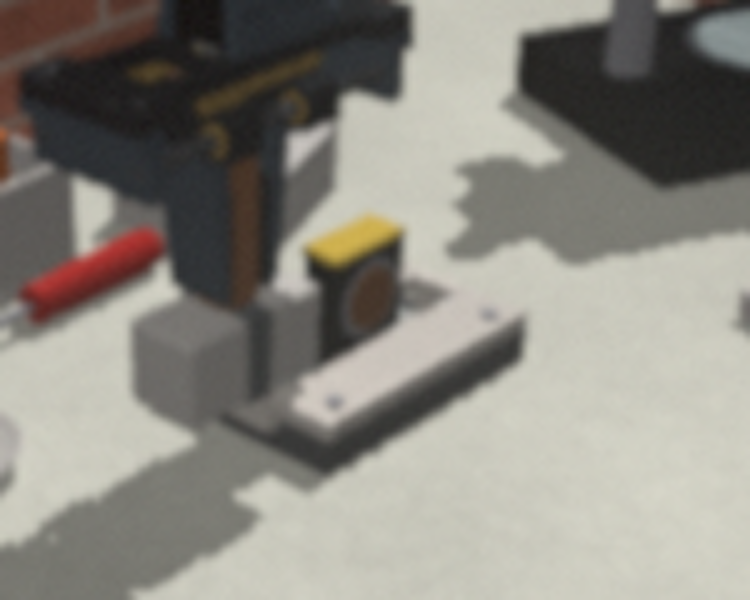

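View pics/t2.png

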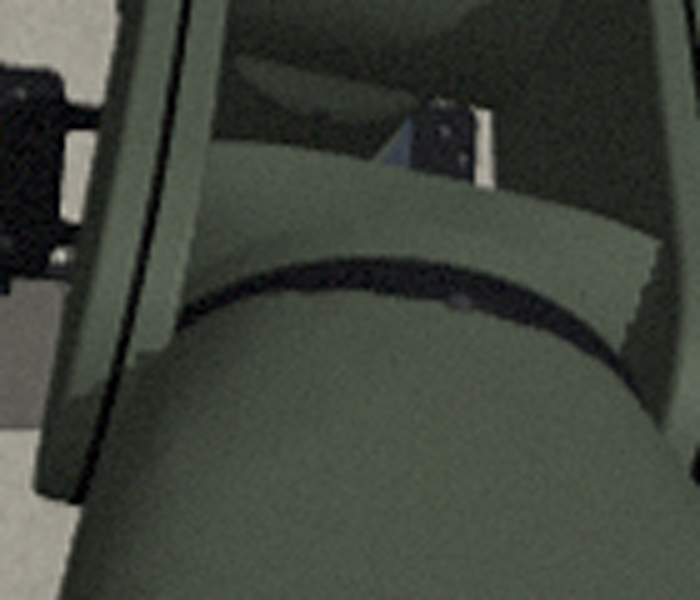

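The side view shows the head at the cell's +y end, lined up with it and clear above the slide. The top view is blocked by the arm. Next I approach and feel for contact.

>>> play_rows:
  targets:
    - {"dx":0,"dy":-7,"dz":0,"twist":0}
    - {"dx":0,"dy":-7,"dz":0,"twist":0}
    - {"dx":0,"dy":-5,"dz":0,"twist":0}
    - {"dx":0,"dy":-3,"dz":0,"twist":0}
    - {"dx":0,"dy":0,"dz":0,"twist":0}

```text
time_s: 5.95
tcp_pos: [0.6031, -0.1264, 0.1129]
tcp_rot: [180.0, 0.0, 177.0]
force: [0.4, 0.2, -2.2]
opening: 0.242
gripper_force: 30.0
```

>>> play_rows:
  targets:
    - {"dx":0,"dy":-1,"dz":0,"twist":0}
    - {"dx":0,"dy":-1,"dz":0,"twist":0}
    - {"dx":0,"dy":-1,"dz":0,"twist":0}
    - {"dx":0,"dy":-1,"dz":0,"twist":0}
    - {"dx":0,"dy":0,"dz":0,"twist":0}

```text
time_s: 6.45
tcp_pos: [0.6029, -0.1296, 0.1129]
tcp_rot: [180.0, -0.0, 177.0]
force: [-0.0, -0.2, -1.4]
opening: 0.242
gripper_force: 30.0
```

>>> play_rows:
  targets:
    - {"dx":0,"dy":-0.5,"dz":0,"twist":0}
    - {"dx":0,"dy":-0.5,"dz":0,"twist":0}
    - {"dx":0,"dy":-0.5,"dz":0,"twist":0}
    - {"dx":0,"dy":-0.5,"dz":0,"twist":0}
    - {"dx":0,"dy":0,"dz":0,"twist":0}

```text
time_s: 6.95
tcp_pos: [0.6029, -0.1312, 0.1131]
tcp_rot: [179.9, 0.0, 177.0]
force: [0.4, 5.2, -0.7]
opening: 0.242
gripper_force: 30.0
```

Contact came at y ≈ -0.130, with 5 N on the tool. Now a light tap: back off, strike about 5 mm in, then retract.

>>> play_rows:
  targets:
    - {"dx":0,"dy":6,"dz":0,"twist":0}
    - {"dx":0,"dy":-4,"dz":0,"twist":0}
    - {"dx":0,"dy":-4,"dz":0,"twist":0}
    - {"dx":0,"dy":-3,"dz":0,"twist":0}
    - {"dx":0,"dy":0,"dz":0,"twist":0}

```text
time_s: 7.45
tcp_pos: [0.6025, -0.1369, 0.1129]
tcp_rot: [180.0, -0.0, 177.0]
force: [0.2, 3.9, -0.7]
opening: 0.24
gripper_force: 30.0
```

>>> play_rows:
  targets:
    - {"dx":0,"dy":10,"dz":0,"twist":0}
    - {"dx":0,"dy":5,"dz":-15,"twist":0}
    - {"dx":0,"dy":0,"dz":-25,"twist":0}
    - {"dx":0,"dy":0,"dz":-20,"twist":0}
    - {"dx":0,"dy":0,"dz":0,"twist":0}

```text
time_s: 7.95
tcp_pos: [0.6052, -0.1224, 0.1759]
tcp_rot: [-179.8, 0.4, 177.1]
force: [0.5, 0.2, -1.6]
opening: 0.242
gripper_force: 30.0
```

>>> play_rows:
  targets:
    - {"dx":0,"dy":-25,"dz":0,"twist":0}
    - {"dx":0,"dy":-40,"dz":0,"twist":0}
    - {"dx":0,"dy":-45,"dz":0,"twist":0}
    - {"dx":0,"dy":-40,"dz":0,"twist":0}
    - {"dx":0,"dy":-28,"dz":0,"twist":0}

```text
time_s: 8.45
tcp_pos: [0.593, -0.3022, 0.1711]
tcp_rot: [-179.9, -0.1, 176.9]
force: [0.6, 0.3, -2.0]
opening: 0.239
gripper_force: 30.0
```

>>> play_rows:
  targets:
    - {"dx":0,"dy":0,"dz":0,"twist":0}
    - {"dx":0,"dy":0,"dz":20,"twist":0}
    - {"dx":0,"dy":0,"dz":25,"twist":0}
    - {"dx":0,"dy":0,"dz":15,"twist":0}
    - {"dx":0,"dy":0,"dz":0,"twist":0}

```text
time_s: 8.95
tcp_pos: [0.592, -0.2978, 0.109]
tcp_rot: [179.8, -0.4, 177.1]
force: [0.7, 0.1, -2.3]
opening: 0.243
gripper_force: 30.0
```

>>> play_rows:
  targets:
    - {"dx":0,"dy":5,"dz":0,"twist":0}
    - {"dx":0,"dy":5,"dz":0,"twist":0}
    - {"dx":0,"dy":4,"dz":0,"twist":0}
    - {"dx":0,"dy":0,"dz":0,"twist":0}
    - {"dx":0,"dy":0,"dz":0,"twist":0}

```text
time_s: 9.45
tcp_pos: [0.595, -0.2854, 0.1135]
tcp_rot: [-180.0, 0.1, 177.0]
force: [-0.2, -0.7, -1.7]
opening: 0.241
gripper_force: 30.0
```

>>> play_rows:
  targets:
    - {"dx":0,"dy":3,"dz":0,"twist":0}
    - {"dx":0,"dy":3,"dz":0,"twist":0}
    - {"dx":0,"dy":3,"dz":0,"twist":0}
    - {"dx":0,"dy":0,"dz":0,"twist":0}
    - {"dx":0,"dy":0,"dz":0,"twist":0}

```text
time_s: 9.95
tcp_pos: [0.5952, -0.2763, 0.1129]
tcp_rot: [180.0, -0.0, 177.0]
force: [-0.8, 0.5, -2.7]
opening: 0.238
gripper_force: 30.0
```

>>> play_rows:
  targets:
    - {"dx":0,"dy":2,"dz":0,"twist":0}
    - {"dx":0,"dy":2,"dz":0,"twist":0}
    - {"dx":0,"dy":1,"dz":0,"twist":0}
    - {"dx":0,"dy":0,"dz":0,"twist":0}
    - {"dx":0,"dy":0,"dz":0,"twist":0}

```text
time_s: 10.45
tcp_pos: [0.5955, -0.2713, 0.1129]
tcp_rot: [180.0, -0.0, 177.0]
force: [-0.3, 0.5, -2.4]
opening: 0.239
gripper_force: 30.0
```

```bash
python3 - <<'E'
from bench import read_camera,monitor
import cv2
im=read_camera("side");cv2.imwrite("pics/s3.png",cv2.resize(im[100:220,220:370],None,fx=5,fy=5,interpolation=cv2.INTER_CUBIC))
s=monitor.state();print(s["tcp_pos"],s["force"],s["torque"])
E
```

```text
[ 0.59547278 -0.2713156   0.1128663 ] [-0.26857221  0.50317885 -2.23000941] [0.04908466 0.01195325 0.01144959]
```

View pics/s3.png

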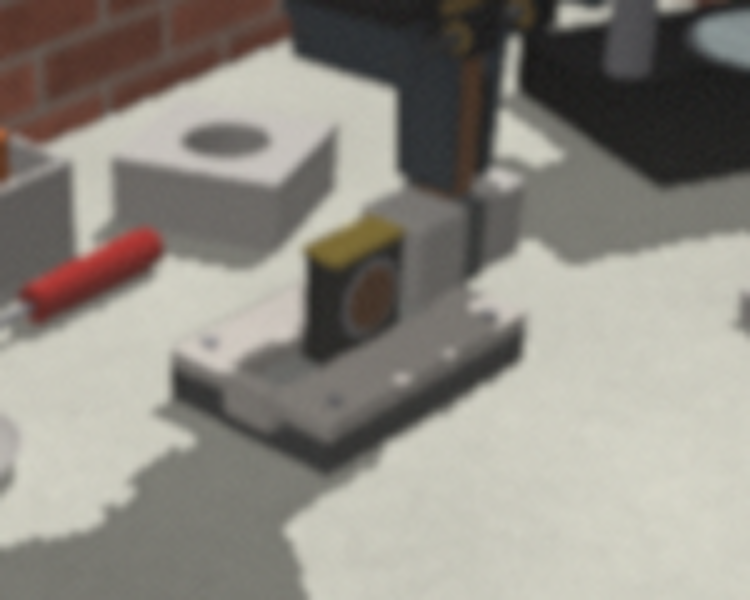

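The cell stands about where it started, with the mallet's face on its -y side. The low force fits, because the cell slides freely between the stops. I continue towards +y with a light tap.

>>> play_rows:
  targets:
    - {"dx":0,"dy":-5,"dz":0,"twist":0}
    - {"dx":0,"dy":4,"dz":0,"twist":0}
    - {"dx":0,"dy":4,"dz":0,"twist":0}
    - {"dx":0,"dy":3,"dz":0,"twist":0}
    - {"dx":0,"dy":0,"dz":0,"twist":0}

```text
time_s: 11.0
tcp_pos: [0.5958, -0.266, 0.1133]
tcp_rot: [-179.9, 0.0, 177.1]
force: [-1.1, -4.1, -0.3]
opening: 0.245
gripper_force: 30.0
```

>>> play_rows:
  targets:
    - {"dx":0,"dy":-10,"dz":0,"twist":0}
    - {"dx":0,"dy":-5,"dz":-15,"twist":0}
    - {"dx":0,"dy":0,"dz":-25,"twist":0}
    - {"dx":0,"dy":0,"dz":-20,"twist":0}
    - {"dx":0,"dy":0,"dz":0,"twist":0}

```text
time_s: 11.5
tcp_pos: [0.5968, -0.2811, 0.1759]
tcp_rot: [-179.9, 0.3, 177.0]
force: [0.4, -0.4, -2.5]
opening: 0.243
gripper_force: 30.0
```

>>> play_rows:
  targets:
    - {"dx":0,"dy":25,"dz":0,"twist":0}
    - {"dx":0,"dy":40,"dz":0,"twist":0}
    - {"dx":0,"dy":45,"dz":0,"twist":0}
    - {"dx":0,"dy":40,"dz":0,"twist":0}
    - {"dx":0,"dy":27,"dz":0,"twist":0}

```text
time_s: 12.0
tcp_pos: [0.6034, -0.1007, 0.1713]
tcp_rot: [179.9, -0.2, 177.1]
force: [-1.3, -0.5, -2.7]
opening: 0.242
gripper_force: 30.0
```

>>> play_rows:
  targets:
    - {"dx":0,"dy":0,"dz":0,"twist":0}
    - {"dx":0,"dy":0,"dz":20,"twist":0}
    - {"dx":0,"dy":0,"dz":25,"twist":0}
    - {"dx":0,"dy":0,"dz":15,"twist":0}
    - {"dx":0,"dy":0,"dz":0,"twist":0}

```text
time_s: 12.5
tcp_pos: [0.6019, -0.104, 0.1094]
tcp_rot: [179.9, -0.4, 177.0]
force: [0.0, 0.2, -1.5]
opening: 0.242
gripper_force: 30.0
```

>>> play_rows:
  targets:
    - {"dx":0,"dy":-6,"dz":0,"twist":0}
    - {"dx":0,"dy":-6,"dz":0,"twist":0}
    - {"dx":0,"dy":-3,"dz":0,"twist":0}
    - {"dx":0,"dy":0,"dz":0,"twist":0}
    - {"dx":0,"dy":0,"dz":0,"twist":0}

```text
time_s: 13.0
tcp_pos: [0.6037, -0.119, 0.1134]
tcp_rot: [180.0, 0.1, 177.0]
force: [-0.2, -0.3, -2.7]
opening: 0.237
gripper_force: 30.0
```

>>> play_rows:
  targets:
    - {"dx":0,"dy":-4,"dz":0,"twist":0}
    - {"dx":0,"dy":-4,"dz":0,"twist":0}
    - {"dx":0,"dy":-4,"dz":0,"twist":0}
    - {"dx":0,"dy":0,"dz":0,"twist":0}
    - {"dx":0,"dy":5,"dz":0,"twist":0}

```text
time_s: 13.5
tcp_pos: [0.6031, -0.1263, 0.1129]
tcp_rot: [-180.0, 0.0, 177.0]
force: [-0.1, -0.4, -2.3]
opening: 0.238
gripper_force: 30.0
```

>>> play_rows:
  targets:
    - {"dx":0,"dy":-4,"dz":0,"twist":0}
    - {"dx":0,"dy":-4,"dz":0,"twist":0}
    - {"dx":0,"dy":-4,"dz":0,"twist":0}
    - {"dx":0,"dy":-2,"dz":0,"twist":0}
    - {"dx":0,"dy":0,"dz":0,"twist":0}

```text
time_s: 14.0
tcp_pos: [0.6026, -0.1393, 0.1131]
tcp_rot: [179.9, 0.0, 177.0]
force: [1.3, 3.2, -0.7]
opening: 0.238
gripper_force: 30.0
```

```bash
cat >>h.py <<'E'
import cv2
def cap(im):
    h=cv2.cvtColor(im,cv2.COLOR_BGR2HSV);m=cv2.inRange(h,(22,130,60),(34,255,255))
    n,l,s,c=cv2.connectedComponentsWithStats(m);i=1+np.argmax(s[1:,4]);return c[i],s[i]
E
python3 - <<'E'
from h import *
from bench import read_camera
a=cv2.resize(cv2.imread("pics/side0.png"),(512,384),interpolation=cv2.INTER_AREA)
for im in (a,cv2.resize(cv2.imread("pics/s2.png"),(150,120),interpolation=cv2.INTER_AREA),read_camera("side")):
    c,s=cap(im)
    if im.shape[0]==120:c=c+[220,100]
    print(c.round(2),s,ray("side",c,.08).round(4))
E
```

```text
[290.29 148.2 ] [282 144  17   9  84] [[ 0.5992 -0.1998  0.08  ]]
[290.2  148.25] [62 44 17  9 87] [[ 0.5992 -0.1994  0.08  ]]
[293.85 146.1 ] [286 143  16   7  67] [[ 0.5996 -0.2153  0.08  ]]
```

>>> play_rows:
  targets:
    - {"dx":0,"dy":10,"dz":0,"twist":0}
    - {"dx":0,"dy":5,"dz":-15,"twist":0}
    - {"dx":0,"dy":0,"dz":-25,"twist":0}
    - {"dx":0,"dy":0,"dz":-20,"twist":0}
    - {"dx":0,"dy":0,"dz":0,"twist":0}

```text
time_s: 14.55
tcp_pos: [0.6049, -0.1252, 0.1759]
tcp_rot: [-179.9, 0.4, 177.1]
force: [0.7, -0.1, -2.0]
opening: 0.241
gripper_force: 30.0
```

>>> play_rows:
  targets:
    - {"dx":0,"dy":-25,"dz":0,"twist":0}
    - {"dx":0,"dy":-40,"dz":0,"twist":0}
    - {"dx":0,"dy":-45,"dz":0,"twist":0}
    - {"dx":0,"dy":-40,"dz":0,"twist":0}
    - {"dx":0,"dy":-28,"dz":0,"twist":0}

```text
time_s: 15.05
tcp_pos: [0.5928, -0.3051, 0.1711]
tcp_rot: [-179.9, -0.1, 176.9]
force: [1.1, -0.0, -2.8]
opening: 0.239
gripper_force: 30.0
```

>>> play_rows:
  targets:
    - {"dx":0,"dy":0,"dz":0,"twist":0}
    - {"dx":0,"dy":0,"dz":20,"twist":0}
    - {"dx":0,"dy":0,"dz":25,"twist":0}
    - {"dx":0,"dy":0,"dz":15,"twist":0}
    - {"dx":0,"dy":0,"dz":0,"twist":0}

```text
time_s: 15.55
tcp_pos: [0.5917, -0.3007, 0.109]
tcp_rot: [179.8, -0.4, 177.0]
force: [-0.2, -0.2, -1.7]
opening: 0.238
gripper_force: 30.0
```

```bash
python3 - <<'E'
from h import *
from bench import read_camera
im=read_camera("side");cv2.imwrite("pics/raw4.png",im);c,s=cap(im);print(c,s,ray("side",c,.08).round(4))
a=cv2.resize(cv2.imread("pics/side0.png"),(512,384),interpolation=cv2.INTER_AREA)
# shift of the dark block + cap by phase/template match (cell's front face) along the slide
t=a[144:180,281:300];
r=cv2.matchTemplate(cv2.resize(im,None,fx=4,fy=4,interpolation=cv2.INTER_CUBIC)[480:800,1040:1320],cv2.resize(t,None,fx=4,fy=4,interpolation=cv2.INTER_CUBIC),cv2.TM_CCOEFF_NORMED)
_,v,_,p=cv2.minMaxLoc(r);uv=np.array([(p[0]+1040)/4,(p[1]+480)/4])-[281,144];print(v,uv)
print(proj("side",[[.6,-.2,.07],[.5995,-.21,.07]]))
E
```

```text
[292.7        146.98333333] [285 144  17   7  60] [[ 0.5987 -0.2093  0.08  ]]
0.8312350511550903 [ 2.5  -1.25]
[[289.95779745 151.60325763]
 [292.47868472 150.31295904]]
```

The camera match gives a shift of about -10 mm. Now the +y side to about +9.5 mm.

>>> play_rows:
  targets:
    - {"dx":0,"dy":6,"dz":0,"twist":0}
    - {"dx":0,"dy":7,"dz":0,"twist":0}
    - {"dx":0,"dy":5,"dz":0,"twist":0}
    - {"dx":0,"dy":0,"dz":0,"twist":0}
    - {"dx":0,"dy":0,"dz":0,"twist":0}

```text
time_s: 16.1
tcp_pos: [0.5951, -0.2843, 0.1134]
tcp_rot: [-180.0, 0.0, 177.0]
force: [0.6, -1.4, -2.1]
opening: 0.234
gripper_force: 30.0
```

>>> play_rows:
  targets:
    - {"dx":0,"dy":4,"dz":0,"twist":0}
    - {"dx":0,"dy":4,"dz":0,"twist":0}
    - {"dx":0,"dy":4,"dz":0,"twist":0}
    - {"dx":0,"dy":0,"dz":0,"twist":0}
    - {"dx":0,"dy":-5,"dz":0,"twist":0}

```text
time_s: 16.6
tcp_pos: [0.5951, -0.2768, 0.1128]
tcp_rot: [179.9, -0.0, 177.1]
force: [-0.2, -0.3, -3.0]
opening: 0.241
gripper_force: 30.0
```

>>> play_rows:
  targets:
    - {"dx":0,"dy":4,"dz":0,"twist":0}
    - {"dx":0,"dy":4,"dz":0,"twist":0}
    - {"dx":0,"dy":4,"dz":0,"twist":0}
    - {"dx":0,"dy":2,"dz":0,"twist":0}
    - {"dx":0,"dy":0,"dz":0,"twist":0}

```text
time_s: 17.1
tcp_pos: [0.5959, -0.2641, 0.1133]
tcp_rot: [-179.9, 0.0, 177.1]
force: [-2.3, -3.4, -1.1]
opening: 0.241
gripper_force: 30.0
```

>>> play_rows:
  targets:
    - {"dx":0,"dy":-4,"dz":0,"twist":0}
    - {"dx":0,"dy":3,"dz":0,"twist":0}
    - {"dx":0,"dy":3,"dz":0,"twist":0}
    - {"dx":0,"dy":0,"dz":0,"twist":0}
    - {"dx":0,"dy":0,"dz":0,"twist":0}

```text
time_s: 17.6
tcp_pos: [0.5961, -0.2619, 0.1131]
tcp_rot: [-180.0, 0.0, 177.0]
force: [-0.8, -4.2, -1.9]
opening: 0.242
gripper_force: 30.0
```

>>> play_rows:
  targets:
    - {"dx":0,"dy":-10,"dz":0,"twist":0}
    - {"dx":0,"dy":-5,"dz":-15,"twist":0}
    - {"dx":0,"dy":0,"dz":-25,"twist":0}
    - {"dx":0,"dy":0,"dz":-20,"twist":0}
    - {"dx":0,"dy":0,"dz":0,"twist":0}

```text
time_s: 18.1
tcp_pos: [0.5969, -0.2769, 0.1758]
tcp_rot: [-180.0, 0.3, 177.0]
force: [-0.1, -0.7, -1.5]
opening: 0.241
gripper_force: 30.0
```

```bash
python3 - <<'E'
from h import *
from bench import read_camera
im=read_camera("side");cv2.imwrite("pics/raw5.png",im);c,s=cap(im);print(c,s,ray("side",c,.08).round(4))
a=cv2.resize(cv2.imread("pics/side0.png"),(512,384),interpolation=cv2.INTER_AREA)
t=a[144:180,281:300];
r=cv2.matchTemplate(cv2.resize(im,None,fx=4,fy=4,interpolation=cv2.INTER_CUBIC)[480:800,1040:1320],cv2.resize(t,None,fx=4,fy=4,interpolation=cv2.INTER_CUBIC),cv2.TM_CCOEFF_NORMED)
_,v,_,p=cv2.minMaxLoc(r);print(v,np.array([(p[0]+1040)/4,(p[1]+480)/4])-[281,144])
print(proj("side",[[.6,-.2,.07],[.6005,-.19,.07]]))
E
```

```text
[287.76923077 149.49230769] [280 146  16   8  65] [[ 0.5996 -0.1899  0.08  ]]
0.8372947573661804 [-2.25  1.25]
[[289.95779745 151.60325763]
 [287.40521855 152.90977736]]
```

Both shifts are confirmed at about 9 to 10 mm. Now I take the mallet back to its clear bench spot.

>>> play_rows:
  targets:
    - {"dx":20,"dy":20,"dz":0,"twist":0}
    - {"dx":35,"dy":33,"dz":0,"twist":0}
    - {"dx":35,"dy":33,"dz":0,"twist":0}
    - {"dx":35,"dy":33,"dz":0,"twist":0}
    - {"dx":30,"dy":30,"dz":0,"twist":0}

```text
time_s: 18.65
tcp_pos: [0.4451, -0.1175, 0.1711]
tcp_rot: [179.9, -0.2, 177.0]
force: [0.4, 0.3, -2.4]
opening: 0.241
gripper_force: 30.0
```

>>> play_rows:
  targets:
    - {"dx":0,"dy":0,"dz":0,"twist":0}
    - {"dx":0,"dy":0,"dz":25,"twist":0}
    - {"dx":0,"dy":0,"dz":30,"twist":0}
    - {"dx":0,"dy":0,"dz":20,"twist":0}
    - {"dx":0,"dy":0,"dz":10,"twist":0}

```text
time_s: 19.15
tcp_pos: [0.4467, -0.1191, 0.0853]
tcp_rot: [179.9, -0.3, 177.0]
force: [0.3, -0.1, -1.6]
opening: 0.24
gripper_force: 30.0
```

>>> play_rows:
  targets:
    - {"dx":0,"dy":0,"dz":6,"twist":0}
    - {"dx":0,"dy":0,"dz":4,"twist":0}
    - {"dx":0,"dy":0,"dz":3,"twist":0}
    - {"dx":0,"dy":0,"dz":0,"twist":0}
    - {"dx":0,"dy":0,"dz":0,"twist":0}

```text
time_s: 19.65
tcp_pos: [0.4486, -0.1198, 0.0754]
tcp_rot: [-180.0, 0.1, 177.0]
force: [0.7, 0.2, -2.3]
opening: 0.241
gripper_force: 30.0
```

>>> play_rows:
  targets:
    - {"dx":0,"dy":0,"dz":0.5,"twist":0}
    - {"dx":0,"dy":0,"dz":0.5,"twist":0}
    - {"dx":0,"dy":0,"dz":0.5,"twist":0}
    - {"dx":0,"dy":0,"dz":0,"twist":0}
    - {"dx":0,"dy":0,"dz":0,"twist":0}

```text
time_s: 20.15
tcp_pos: [0.4483, -0.1196, 0.0735]
tcp_rot: [180.0, 0.0, 177.0]
force: [0.4, 0.6, -1.5]
opening: 0.238
gripper_force: 30.0
```

>>> play_rows:
  targets:
    - {"dx":0,"dy":0,"dz":0.4,"twist":0}
    - {"dx":0,"dy":0,"dz":0.3,"twist":0}
    - {"dx":0,"dy":0,"dz":0,"twist":0}
    - {"dx":0,"dy":0,"dz":0,"twist":0}
    - {"dx":0,"dy":0,"dz":0,"twist":0}

```text
time_s: 20.65
tcp_pos: [0.4483, -0.1196, 0.0734]
tcp_rot: [180.0, 0.0, 177.0]
force: [-2.2, 0.7, 4.7]
opening: 0.243
gripper_force: 30.0
```

The mallet is on the bench: force is up and z matches the pick height. I open and rise.

>>> play_rows:
  targets:
    - {"dx":0,"dy":0,"dz":0,"twist":0}
    - {"dx":0,"dy":0,"dz":0,"twist":0}
    - {"dx":0,"dy":0,"dz":0,"twist":0}
    - {"dx":0,"dy":0,"dz":0,"twist":0}
    - {"dx":0,"dy":0,"dz":0,"twist":0}
  fingers: 60

```text
time_s: 21.15
tcp_pos: [0.4482, -0.1196, 0.0726]
tcp_rot: [180.0, -0.0, 177.0]
force: [0.1, 0.1, 0.7]
opening: 0.637
gripper_force: 0.0
```

>>> play_rows:
  targets:
    - {"dx":0,"dy":0,"dz":-10,"twist":0}
    - {"dx":0,"dy":0,"dz":-30,"twist":0}
    - {"dx":0,"dy":0,"dz":-35,"twist":0}
    - {"dx":0,"dy":0,"dz":-35,"twist":0}
    - {"dx":0,"dy":0,"dz":-30,"twist":0}

```text
time_s: 21.65
tcp_pos: [0.4484, -0.1197, 0.2154]
tcp_rot: [-180.0, 0.1, 177.0]
force: [0.8, -0.5, -0.2]
opening: 0.656
gripper_force: 0.0
```

```bash
python3 - <<'E'
from bench import read_camera,monitor
import cv2
im=read_camera("side");cv2.imwrite("pics/s6.png",cv2.resize(im[90:270,80:400],None,fx=2.5,fy=2.5,interpolation=cv2.INTER_CUBIC))
s=monitor.state();print(s["time_s"],s["tcp_pos"],s["force"],s["opening"])
E
```

```text
21.7 [ 0.45102999 -0.12047837  0.21998715] [ 1.9663474  -0.37940706  3.03557356] 0.6585460104786762
```

View pics/s6.png

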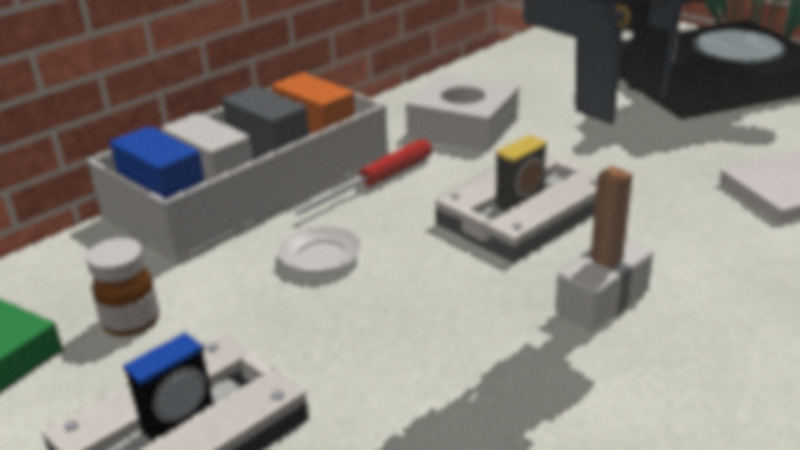

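The mallet stands upright on its head near (605,270) in the crop, clear of the fingers. The cell is at (522,175) and the blue cell is untouched.

>>> play_rows:
  targets:
    - {"dx":0,"dy":0,"dz":-20,"twist":0}
    - {"dx":0,"dy":0,"dz":0,"twist":0}
    - {"dx":0,"dy":0,"dz":0,"twist":0}
    - {"dx":0,"dy":0,"dz":0,"twist":0}
    - {"dx":0,"dy":0,"dz":0,"twist":0}

```text
time_s: 22.2
tcp_pos: [0.4477, -0.1195, 0.2316]
tcp_rot: [180.0, -0.1, 177.0]
force: [-0.6, 0.7, 0.5]
opening: 0.659
gripper_force: 0.0
```

```bash
python3 -c "
from bench import env
print(env.close_job())"
```

```text
the job is handed in; nothing more can be done
None
```

The job is handed in at about 22 s: by camera and contact estimates the yellow cell was tapped roughly 9 mm either way, the mallet stands released on its head, and the blue cell was left alone (no verdict was returned).

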